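# Square a calibration target into the copy-stand fence and swing the hold-down over it

## Task

First take the bubble level off the copy-stand baseboard and put it in the blue tray. Then push the calibration target square and flush against both rails of the fence, its red-dot corner right in the fence corner, and after that swing the hold-down arm by its orange knob over the target as far as it goes. The target must still be flush at the end; leave everything else on the bench and in the tray where it is.

Things in the scene. Friction and masses are not known exactly. Their poses are not given: they have to be found in the camera images.
- stand: fixed grey copy-stand baseboard, 300 (x) x 360 (y) x 20 mm thick; origin at the centre of its underside. On it an aluminium L fence, 22 mm thick, top 44 mm above the bench: the far rail's inner face is the plane x = +120 mm, the left rail's the plane y = +140 mm in the stand's frame. Position and yaw differ each time.
- fence_corner (a point): the inside corner of the L fence, at the height of the baseboard's top; axes parallel to the stand's (x toward the far rail, y toward the left rail)
- target: loose calibration target: black slab 100 (its x) x 140 (its y) x 20 mm, 0.4 kg, 15 grey patches on top and a red dot near its (+x, +y) corner; origin at the centre of its underside. It starts on the baseboard away from both rails, up to about 20 degrees from square, red dot already toward the fence corner.
- target_corner (a point): the lower outside edge corner of the target next to the red dot, at (+50, +70, 0) mm in the target's frame
- level: loose round bubble level, aluminium puck 36 mm across and 18 mm high with a green top, lying flat on the baseboard near the fence corner, where the target has to go; origin at the centre of its underside
- tray: fixed open blue tray on the bench, 180 (its x) x 120 (its y) x 32 mm high, walls and floor about 4 mm; origin at the centre of its underside. The half toward its -x end is empty; the brass weight stands in the +x half.
- clamp (a joint): angle of the steel hold-down arm about its vertical pivot on the far rail: near 0 it lies along that rail (pointing to the stand's +y, its knob by the fence corner); at 1.571, its end stop, it points to the stand's -x, over the seated target. Grows counter-clockwise seen from above; slight friction, stays where left. Arm 18 mm wide, from 46 to 53 mm above the bench.
- clamp_knob (a point): centre of the upright orange knob on the tip of the hold-down arm: cylinder 18 mm across, from 53 to 79 mm above the bench; this point lies 66 mm above the bench, 90 mm from the pivot axis
- clamp_pivot (a point): on the pivot axis of the hold-down arm, 53 mm above the bench (at x = +131, y = +60 mm in the stand's frame)
- weight: brass 200 g weight with a small grip knob, 28 mm across, 38 mm high, standing inside the tray in the half toward the tray's +x end; bystander
- lens: black camera lens with a thin red ring, standing upright, 62 mm across, 62 mm high; bystander
- jar: small amber glass jar with white cap, 52 mm across, 70 mm high; bystander
- filter_case: flat grey plastic case 70 x 70 x 30 mm; bystander
- brush: hand brush lying on the bench; bystander
- screwdriver: screwdriver with yellow handle lying on the bench; bystander
- lens_cap: orange disc 52 mm across, 10 mm thick, lying on the bench; bystander

How it is judged:
By the outcome, as a careful person would: the job done as asked, in the order asked, and still so for the second after the job is handed in, with the robot touching nothing.
It also fails if it takes over 72 s, if anything falls off the work surface, if the arm or the gripper's body presses on something with over 40 N, if the wrist force passes 120 N, or if a joint passes its speed limit or range.

## Robot

A 6-joint arm with a two-finger parallel gripper is mounted at the origin on the work surface. World frame = base frame: x ahead of the robot, y to its left, z up, the work surface at z = 0. Lengths are in mm, angles in rad, forces in N, time in s.
With the tool pointing down it reaches from about 400 to 825 mm from the base axis. Payload 7 kg.
Tool frame: the origin (TCP) lies at the very end of the fingers, on their centre line; the grasp point (between the pads) lies 19 mm behind it; z points along the fingers, y is the line along which they close (so a half turn about z gives the same grasp; the last joint's range is limited). The gripper opens to 88 mm and grips with 3 to 60 N. Pads are 19 mm wide; open, the fingers measure 130 mm over their backs; the gripper's body (78 mm by 193 mm) begins 47 mm behind the grasp point.
Start: joints at [1.399, 0.359, 0.012, 0, -1.224, -0.288], TCP at [299.549, 604.868, 226.561] pointing down, gripper open.
Joint ranges: [-3.07, 3.07], [-1.43, 2.12], [-1.02, 1.25], [-3.03, 1.67], [-3.05, -0], [-3.03, 3.03]. Speed limits (rad/s): [2.39, 2.39, 3.01, 3.14, 3.14, 3.14].

## Interface

Orientations are given as a unit quaternion [x, y, z, w].
In Python, from plant import bot gives the robot as it stands. Calls block until the motion is done:
- bot.move_ptp(position, orientation): joint-space move of the TCP to a pose.
- bot.line_to(position, velocity=150, ori=None): straight line of the TCP; ori=None keeps the orientation; velocity is the mean speed in mm/s.
- bot.move_joints(angles): joint-space move.
- bot.move_gripper(opening, force=None): finger opening in mm; force is the grip in N (None keeps the last); returns when the fingers have stopped.
- bot.pause(seconds).
- bot.solve_ik(position, orientation): joint angles nearest the present ones, or None.
- bot.read_state(): the state.
- bot.camera(name): name is "scene" or "top"; returns the picture (384x512x3 uint8, red, green, blue); there is no depth.
- bot.get_calibration(name): a dict with "fx", "fy", "cx", "cy" (pixels), "view" (4x4, takes a point from world to camera coordinates). Camera axes: x right, y up, looking along -z (the intrinsics and any distortion apply to the point x, -y, -z); pixel columns grow to the right and rows downward; lengths in mm; the calibration is good to about 2 mm. A picture is of the moment at which its call begins. get_calibration takes no time and is no camera call.
A pose or a line that the arm cannot do raises bot.Unreachable and nothing moves.
- bot.close_job(): hands the job in; it is judged then, once.
The state is a dict: "t": time; "joint_pos": joint angles; "qvel": joint speeds; "tau": joint torques, N m; "tcp_pos": TCP position; "eef_rot": TCP orientation; "contact_force": force on the tool from outside, world axes, zero at the start; "moment": the same for the moment, N m; "width": finger opening in mm; "finger_force": force on a finger pad.
Only numpy, scipy, OpenCV 4.12 (cv2) and the standard library are available. Lean on these libraries where they do the work, as an engineer would, in place of code of your own. Each camera call takes 0.05 s, during which the arm holds its last target. There are 200 camera calls.

## Working session

There is one attempt and no reset: what is moved stays moved. The work goes in short steps, each a Python script; the robot and the scene stay as the last script left them, time stands still between calls to the robot, and variables do not carry over. Pictures are saved under pics/ and viewed, at most 10 in all, crops included, and the job is handed in when it is done.

```bash
mkdir -p pics; ls; python3 - <<'E'
from plant import bot
import cv2
for n in("top","scene"):
    im=bot.camera(n); cv2.imwrite(f"pics/{n}0.png",im[:,:,::-1]); 
    c=bot.get_calibration(n); print(n,c)
s=bot.read_state(); print(s)
E
```

```text
pics
top {'fx': 497.9010022088914, 'fy': 497.9010022088914, 'cx': 262.59982137893513, 'cy': 187.91997961159726, 'view': array([[-1.15747425e-02, -9.99702189e-01, -2.14839127e-02,
         5.37018180e+01],
       [ 9.88239150e-01, -1.47129929e-02,  1.52206799e-01,
        -5.28928287e+02],
       [-1.52477562e-01, -1.94694891e-02,  9.88115141e-01,
        -1.77699025e+03],
       [ 0.00000000e+00,  0.00000000e+00,  0.00000000e+00,
         1.00000000e+00]])}
scene {'fx': 474.0402744656674, 'fy': 474.0402744656674, 'cx': 256.93047409260527, 'cy': 189.55422711142248, 'view': array([[ 8.59239175e-01,  5.11566885e-01,  2.71344132e-03,
        -4.72787358e+02],
       [-3.96157983e-01,  6.62021134e-01,  6.36228632e-01,
         1.32696531e+02],
       [ 3.23677144e-01, -5.47747516e-01,  7.71495798e-01,
        -1.60997419e+03],
       [ 0.00000000e+00,  0.00000000e+00,  0.00000000e+00,
         1.00000000e+00]])}
{'t': 0.1, 'joint_pos': array([ 1.39909372e+00,  3.59313751e-01,  1.11510515e-02, -2.70161535e-04,
       -1.22411000e+00, -2.88067830e-01]), 'qvel': array([ 1.92514344e-04, -3.40086024e-03,  1.58940634e-03,  2.20325852e-04,
        1.99107583e-03, -5.57587165e-05]), 'tau': array([-2.38002700e-03, -5.84162557e+01,  2.93752509e+01,  7.01562077e+00,
        1.02320398e-02, -5.20163394e-05]), 'tcp_pos': array([299.38888158, 604.48562022, 225.72452443]), 'eef_rot': array([ 9.73681802e-01, -2.27910483e-01, -8.38697357e-05,  7.44323305e-04]), 'contact_force': array([ 1.09239783, -0.21648726,  0.59718505]), 'moment': array([-0.00485394,  0.00333502,  0.01080044]), 'finger_force': 0.0, 'width': 87.56829058792069}
```

```bash
python3 - <<'E'
import cv2
for n in("top","scene"):
    im=cv2.imread(f"pics/{n}0.png"); cv2.imwrite(f"pics/{n}0b.png",cv2.resize(im,(800,600),interpolation=cv2.INTER_CUBIC))
E
```

```text
(no output)
```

View pics/top0b.png

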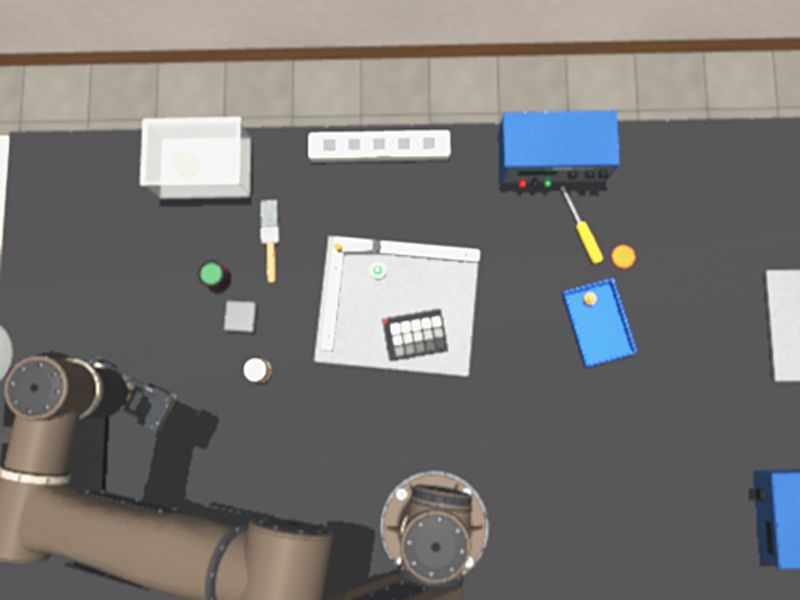

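View pics/scene0b.png

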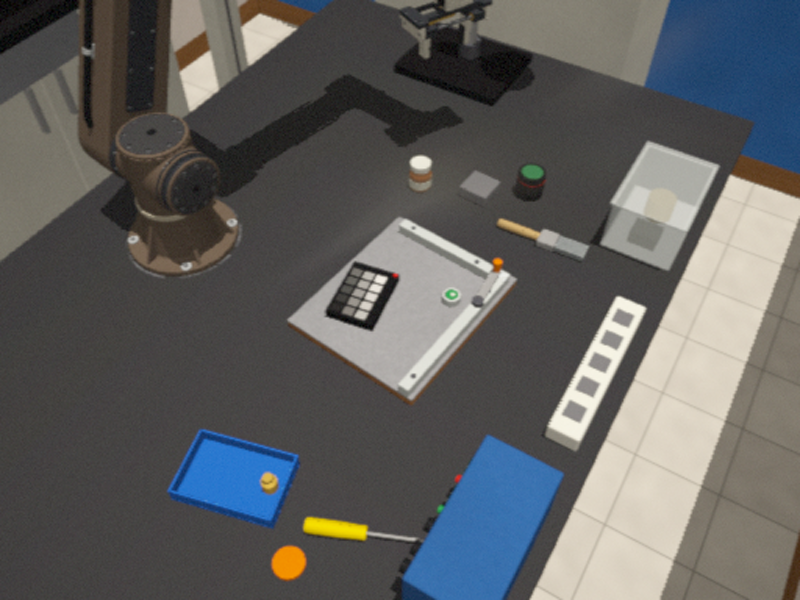

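```bash
python3 - <<'E'
import cv2
im=cv2.imread("pics/top0.png"); cv2.imwrite("pics/topc.png",cv2.resize(im[145:245,195:315],None,fx=6,fy=6,interpolation=cv2.INTER_CUBIC))
im=cv2.imread("pics/scene0.png"); cv2.imwrite("pics/scenec.png",cv2.resize(im[135:260,180:335],None,fx=4.8,fy=4.8,interpolation=cv2.INTER_CUBIC))
E
```

```text
(no output)
```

View pics/topc.png

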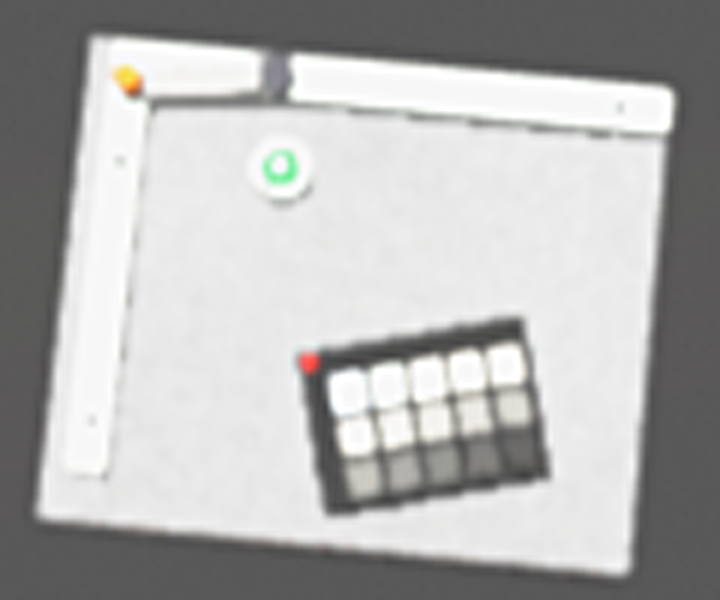

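View pics/scenec.png

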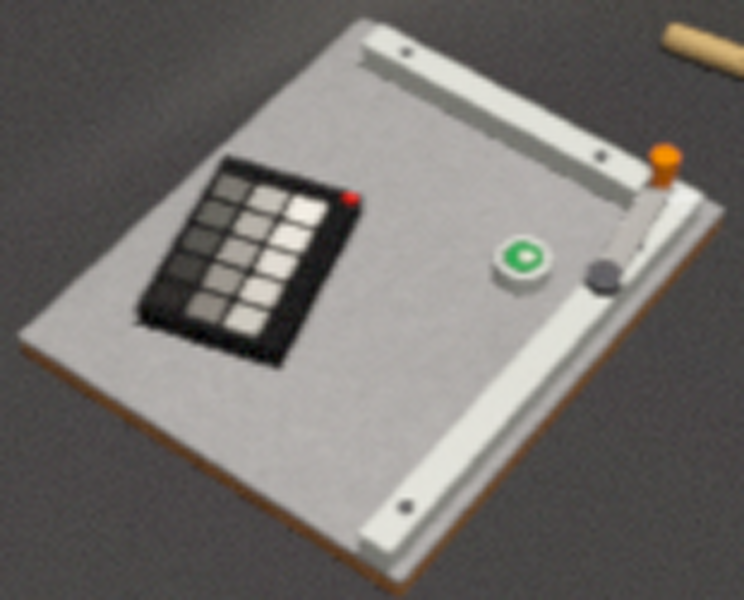

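```bash
cat > vis.py <<'E'
import numpy as np
from scipy.optimize import least_squares
from plant import bot
C={n:bot.get_calibration(n) for n in("top","scene")}
def proj(n,P):
    c=C[n];P=np.atleast_2d(P);q=P@c["view"][:3,:3].T+c["view"][:3,3]
    return np.c_[c["fx"]*q[:,0]/-q[:,2]+c["cx"], c["fy"]*-q[:,1]/-q[:,2]+c["cy"]]
def ray(n,uv,z):
    c=C[n];R=c["view"][:3,:3];t=c["view"][:3,3];o=-R.T@t
    d=R.T@np.array([(uv[0]-c["cx"])/c["fx"],-(uv[1]-c["cy"])/c["fy"],-1]);return o+d*(z-o[2])/d[2]
def crop(p,s,off): return (np.array(p)+.5)/s-.5+np.array(off)
T=lambda u,v:("top",crop((u,v),6,(195,145)))
S=lambda u,v:("scene",crop((u,v),4.8,(180,135)))
F=lambda n,u,v:(n,crop((u,v),1.5625,(0,0)))
def tf(p,L): 
    c,s=np.cos(p[2]),np.sin(p[2]);L=np.atleast_2d(L).astype(float)
    return np.c_[p[0]+c*L[:,0]-s*L[:,1],p[1]+s*L[:,0]+c*L[:,1],L[:,2]]
def fit(obs,yaw0=0.,prt=True):
    "obs: list of (local pt with world z, (cam,uv))"
    g=ray(obs[0][1][0],obs[0][1][1],obs[0][0][2])
    f=lambda p:np.concatenate([proj(n,tf((p[0],p[1],p[2]),L))[0]-uv for L,(n,uv) in obs])
    r=least_squares(f,[g[0],g[1],yaw0],x_scale=[100,100,1],loss="soft_l1")
    if prt: print(r.x.round(3),"res",f(r.x).reshape(-1,2).round(2).tolist())
    return r.x
E
python3 - <<'E'
from vis import *
st=fit([((-150,180,20),T(38,518)),((-150,-180,20),T(631,577)),((120,140,44),T(148,100)),
 ((-150,180,20),S(366,20)),((-150,-180,20),S(22,338)),((150,-180,20),S(400,580)),((150,180,20),S(722,210))])
tg=fit([((50,70,40),T(298,357)),((50,-70,40),T(521,316)),((-50,-70,40),T(550,478)),((-50,70,40),T(330,515)),
 ((50,70,40),S(361,203)),((50,-70,20),S(281,365)),((-50,70,40),S(228,157)),((-50,-70,20),S(139,320))])
tr=fit([((90,60,32),F("top",565,292)),((90,-60,32),F("top",612,279)),((-90,-60,32),F("top",636,353)),((-90,60,32),F("top",586,366)),
 ((90,60,32),F("scene",298,457)),((90,-60,32),F("scene",271,524)),((-90,-60,32),F("scene",169,490)),((-90,60,32),F("scene",202,431))])
for nm,a,b,z in(("level",T(281,168),S(523,257),38),("knob",T(125,75),S(666,153),79),("pivot",T(277,73),S(604,270),53)):
    p=[ray(*x,z)[:2] for x in(a,b)]; m=np.mean(p,0); c,s=np.cos(st[2]),np.sin(st[2]); d=m-st[:2]
    print(nm,np.round(p,1).tolist(),"stand frame",(c*d[0]+s*d[1]).round(1),(-s*d[0]+c*d[1]).round(1))
d=tg[:2]-st[:2];print("target in stand",(c*d[0]+s*d[1]).round(1),(-s*d[0]+c*d[1]).round(1),(tg[2]-st[2]).round(3))
for L in((142,180,44),(-150,180,20),(150,-180,20)): print(L,tf(st,L).round(1),np.hypot(*tf(st,L)[0,:2]).round())
E
```

```text
[ 5.08629e+02  7.86280e+01 -1.07000e-01] res [[0.25, -0.4], [-0.32, -0.95], [0.04, -3.18], [-1.1, -0.81], [-0.92, -0.55], [-0.11, 0.2], [0.02, -0.5]]
[4.36104e+02 3.89020e+01 1.56000e-01] res [[-0.46, -0.91], [0.29, -0.55], [0.24, -0.5], [-1.32, -0.12], [0.33, -2.25], [-0.46, 0.95], [-1.04, -1.47], [-1.02, 0.51]]
[ 4.62552e+02 -3.93192e+02  2.37000e-01] res [[-0.27, -1.56], [1.3, -1.32], [0.23, -1.08], [0.11, -1.14], [0.37, -0.7], [-0.87, -1.28], [-1.15, 0.15], [-0.48, -2.11]]
level [[588.3, 124.0], [590.2, 122.7]] stand frame 75.4 53.1
knob [[639.1, 215.3], [642.0, 215.1]] stand frame 116.6 149.8
pivot [[644.6, 125.2], [644.2, 128.2]] stand frame 129.8 62.3
target in stand -67.9 -47.2 0.263
(142, 180, 44) [[669.  242.5  44. ]] 712.0
(-150, 180, 20) [[378.6 273.6  20. ]] 467.0
(150, -180, 20) [[ 638.6 -116.3   20. ]] 649.0
```

```bash
cat > hlp.py <<'E'
import numpy as np
from scipy.spatial.transform import Rotation as R
from plant import bot
ST=np.array([508.6,78.6,-.107]); TR=np.array([462.5,-393.2,.237])
def w(x,y,z,f=ST):
    c,s=np.cos(f[2]),np.sin(f[2]); return [f[0]+c*x-s*y,f[1]+s*x+c*y,z]
def q(a):
    "tool down, finger-closing axis at world angle a"
    c,s=np.cos(a),np.sin(a); return R.from_matrix([[-s,c,0],[c,s,0],[0,0,-1]]).as_quat()
def best(p,a):
    "of the two half-turn equivalents, the one with the least last-joint turn"
    j0=bot.read_state()["joint_pos"]; L=[(b,bot.solve_ik(p,q(b))) for b in(a,a+np.pi)]
    L=[(b,j) for b,j in L if j is not None]; return min(L,key=lambda l:np.abs(l[1]-j0).max())[0] if L else None
def loc(p,f=ST):
    c,s=np.cos(f[2]),np.sin(f[2]); d=np.array(p[:2])-f[:2]; return np.array([c*d[0]+s*d[1],-s*d[0]+c*d[1]])
def frc(f=ST): return np.append(loc(bot.read_state()["contact_force"][:2]+f[:2]),bot.read_state()["contact_force"][2])
E
python3 - <<'E'
from hlp import *
y=ST[2]
for nm,p,a in(("lev",w(75,53,23),y+np.pi/2),("tray",w(-45,0,8,TR),TR[2]+np.pi/2),("py0",w(-65,-150,26),y),("py1",w(-65,-12,26),y),
 ("px0",w(-138,70,26),y+np.pi/2),("px0u",w(-138,70,110),y+np.pi/2),("px1",w(10,70,26),y+np.pi/2),("k0",w(117,150,57),y+.16),("k1",w(41,60,57),y+1.571)):
    b=best(p,a); j=None if b is None else bot.solve_ik(p,q(b)); print(nm,np.round(p),b,None if j is None else j.round(2))
E
```

```text
lev [589. 123.  23.] 4.6053889803846895 [ 0.53  0.44 -0.39  0.   -0.74  0.93]
tray [ 419. -404.    8.] 1.8077963267948967 [-0.43  0.44 -0.45  0.   -0.69 -0.9 ]
py0 [428. -64.  26.] 3.034592653589793 [ 0.31  0.21 -0.76  0.   -0.6  -0.42]
py1 [443.  74.  26.] 3.034592653589793 [ 0.61  0.23 -0.73  0.   -0.61 -0.71]
px0 [379. 163.  26.] 4.6053889803846895 [ 0.89  0.18 -0.8   0.   -0.59  0.57]
px0u [379. 163. 110.] 4.6053889803846895 [ 0.89  0.04 -0.7   0.   -0.83  0.57]
px1 [526. 147.  26.] 4.6053889803846895 [ 0.63  0.37 -0.51  0.   -0.69  0.83]
k0 [641. 215.  57.] 3.194592653589793 [ 0.61  0.5  -0.18  0.   -0.89 -0.56]
k1 [556. 134.  57.] 4.6055926535897935 [ 0.58  0.36 -0.43  0.   -0.79  0.89]
```

```bash
python3 - <<'E'
from hlp import *
import cv2
p=w(75,53,110); b=best(p,ST[2]+np.pi/2)
bot.move_ptp(p,q(b)); bot.move_gripper(64,15)
bot.line_to(w(75,53,24.5),120); s=bot.read_state(); print(s["t"],s["tcp_pos"].round(1),s["contact_force"].round(1))
bot.move_gripper(0,15); s=bot.read_state(); print(s["width"],s["finger_force"],s["contact_force"].round(1))
bot.line_to(w(75,53,150),150); s=bot.read_state(); print(s["t"],s["width"],s["finger_force"])
if s["width"]>30:
    p=w(-45,0,120,TR); b=best(p,TR[2]+np.pi/2); bot.move_ptp(p,q(b))
    bot.line_to(w(-45,0,25,TR),150); bot.line_to(w(-45,0,9.5,TR),40); s=bot.read_state(); print(s["t"],s["tcp_pos"].round(1),s["contact_force"].round(1))
    bot.move_gripper(52); bot.line_to(w(-45,0,120,TR),150); print(bot.read_state()["t"])
for n in("top","scene"): cv2.imwrite(f"pics/{n}1.png",bot.camera(n)[:,:,::-1])
E
```

```text
3.675 [589.4 123.5  25.1] [ 0.1 -0.4  0.2]
35.49949232809668 15.000380426645279 [-1.5  0.4  3. ]
5.2417 35.39852090392046 14.999758154153824
8.5583 [ 418.7 -403.7    9.3] [ 0.5 -0.2  0.4]
10.0
```

```bash
cat >> hlp.py <<'E'
def push(x,y,ax,end,z=26,thr=9,step=1.0):
    "guarded push along stand axis ax (0:x,1:y) from commanded (x,y) until reaction > thr or coordinate end"
    c=[x,y]
    while c[ax]<end:
        c[ax]+=step; bot.line_to(w(*c,z),40); f=frc()
        if f[ax]<-thr: break
    s=bot.read_state(); print("push",ax,"cmd",np.round(c,1),"at",loc(s["tcp_pos"]).round(1),"F",frc().round(1),"t",s["t"]); return c
E
python3 - <<'E'
from hlp import *
import cv2
y=ST[2]; p=w(-65,-150,110); b=best(p,y); bot.move_ptp(p,q(b)); bot.move_gripper(50)
bot.line_to(w(-65,-150,26),120); print(frc().round(1),bot.read_state()["t"])
for t in(-100,-50,-18):
    bot.line_to(w(-65,t,26),80); print(t,loc(bot.read_state()["tcp_pos"]).round(1),frc().round(1))
c=push(-65,-18,1,0)
bot.line_to(w(-65,c[1]-8,26),80); bot.line_to(w(-65,c[1]-8,110),150)
for n in("top","scene"): cv2.imwrite(f"pics/{n}2.png",bot.camera(n)[:,:,::-1])
a=cv2.imread("pics/top2.png")[140:250,190:410]; cv2.imwrite("pics/t2.png",cv2.resize(a,None,fx=3.6,fy=3.6,interpolation=cv2.INTER_CUBIC))
E
```

```text
[ 0.2  1.3 -0.5] 12.5167
-100 [-64.5 -99.5] [ 0.2 -0.1 -0. ]
-50 [-64.7 -49.7] [-0.5 -0.2  0.7]
-18 [-64.9 -17.8] [-0.1  0.2  1. ]
push 1 cmd [-65.  -8.] at [-65.4  -9.7] F [  3.9 -15.2   4.3] t 17.1167
```

View pics/t2.png

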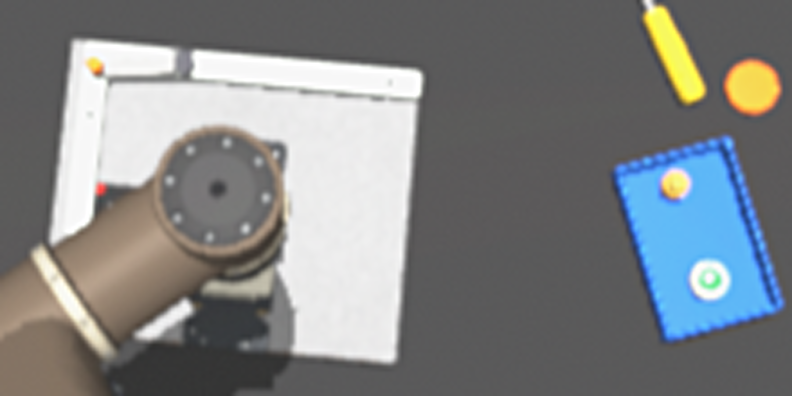

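```bash
python3 - <<'E'
from hlp import *
from vis import ray
import cv2
print("dot stand", loc(ray("top",(217.7,192.1),40)).round(1))
y=ST[2]; p=w(-138,70,110); b=best(p,y+np.pi/2); bot.move_ptp(p,q(b)); bot.move_gripper(70)
bot.line_to(w(-138,70,26),120); print(frc().round(1),bot.read_state()["t"])
for t in(-110,-50,0):
    bot.line_to(w(t,70,26),80); print(t,loc(bot.read_state()["tcp_pos"]).round(1),frc().round(1))
c=push(0,70,0,18)
bot.line_to(w(c[0]-8,70,26),80); bot.line_to(w(c[0]-8,70,110),150)
# square up again against the left rail, then the far rail
p=w(70,-25,110); b=best(p,y); bot.move_ptp(p,q(b)); bot.move_gripper(50)
bot.line_to(w(70,-25,26),120); bot.line_to(w(70,-16,26),60); d=push(70,-16,1,0)
bot.line_to(w(70,d[1]-10,26),80); bot.line_to(w(70,d[1]-10,110),150)
p=w(-10,70,110); b=best(p,y+np.pi/2); bot.move_ptp(p,q(b)); bot.move_gripper(70)
bot.line_to(w(-10,70,26),120); bot.line_to(w(c[0]-4,70,26),60); c=push(c[0]-4,70,0,18)
bot.line_to(w(c[0]-10,70,26),80); bot.line_to(w(c[0]-10,70,140),150); 
bot.move_ptp(w(-40,-130,180),q(b)); print(bot.read_state()["t"])
for n in("top","scene"):
    cv2.imwrite(f"pics/{n}3.png",bot.camera(n)[:,:,::-1])
im=cv2.imread("pics/top3.png")[145:245,195:315]; im2=cv2.imread("pics/scene3.png")[130:255,190:340]
cv2.imwrite("pics/c3.png",np.hstack([cv2.resize(im,(400,333)),cv2.resize(im2,(400,333),interpolation=cv2.INTER_CUBIC)]))
E
```

```text
dot stand [ -6.1 132.6]
[-0.1 -0.2  0.4] 21.2583
-110 [-109.8   69.8] [-0.9 -0.3  0.7]
-50 [-49.6  70.3] [ 0.1 -1.   0.4]
0 [ 0.3 70.1] [-0.8 -0.2  0. ]
push 0 cmd [11. 70.] at [ 9.6 70. ] F [-11.4   2.6   6.2] t 26.1833
push 1 cmd [70. -8.] at [69.7 -9.9] F [  2.6 -10.7   1.5] t 32.1167
push 0 cmd [11. 70.] at [ 9.6 69.8] F [-9.7  2.7  6.5] t 37.2
39.225
```

View pics/c3.png

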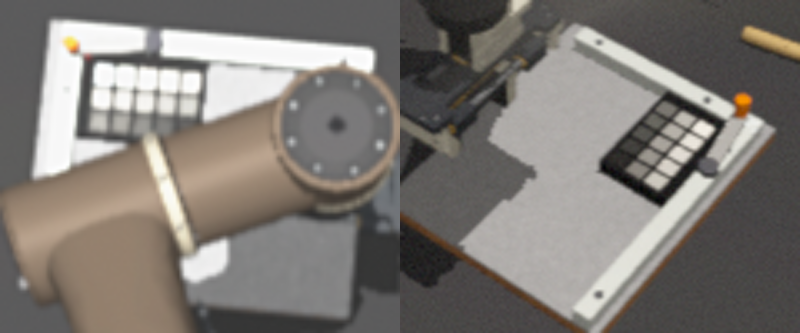

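```bash
python3 - <<'E'
from hlp import *
import cv2
K=lambda th,z:w(131-90*np.sin(th),60+90*np.cos(th),z)
Q=lambda th:q(ST[2]+th+np.pi)
th=.16
bot.move_ptp(K(th,140),Q(th)); bot.move_gripper(48,6); bot.line_to(K(th,58),120); print(frc().round(1))
bot.move_gripper(0,6); s=bot.read_state(); print("grip",s["width"],frc().round(1),s["t"])
if 14<s["width"]<22:
    for th in np.linspace(.16,1.5,10)[1:]:
        bot.line_to(K(th,58),80,Q(th)); print(th.round(2),frc().round(1),bot.read_state()["width"].round(1))
    while th<1.64:
        th+=.015; bot.line_to(K(th,58),40,Q(min(th,1.571))); f=frc()
        if f[1]>10: break
    print("end",th,f.round(1),loc(bot.read_state()["tcp_pos"]).round(1))
    bot.move_gripper(48); bot.line_to(K(th,140),120)
    bot.move_ptp(w(-60,-230,220),Q(1.571)); s=bot.read_state(); print(s["t"])
for n in("top","scene"): cv2.imwrite(f"pics/{n}4.png",bot.camera(n)[:,:,::-1])
im=cv2.imread("pics/top4.png")[145:245,195:315]; im2=cv2.imread("pics/scene4.png")[130:230,245:345]
cv2.imwrite("pics/c4.png",np.hstack([cv2.resize(im,(400,400),interpolation=cv2.INTER_CUBIC),cv2.resize(im2,(400,400),interpolation=cv2.INTER_CUBIC)]))
E
```

```text
[-0.4  0.8  0.3]
grip 17.88347356826281 [-0.4 -0.5  2.8] 42.875Traceback (most recent call last):
  File "<stdin>", line 10, in <module>
AttributeError: 'float' object has no attribute 'round'
```

One segment ran before a print error; the knob is still held. I'll continue from there.

```bash
python3 - <<'E'
from hlp import *
import cv2
K=lambda th,z:w(131-90*np.sin(th),60+90*np.cos(th),z)
Q=lambda th:q(ST[2]+th+np.pi)
print("width",bot.read_state()["width"],loc(bot.read_state()["tcp_pos"]))
for th in np.linspace(.16,1.5,10)[2:]:
    bot.line_to(K(th,58),80,Q(th)); print(round(th,2),frc().round(1))
while th<1.64:
    th+=.015; bot.line_to(K(th,58),40,Q(min(th,1.571))); f=frc()
    if f[1]>10: break
print("end",th,f.round(1),loc(bot.read_state()["tcp_pos"]).round(1),bot.read_state()["width"])
bot.move_gripper(48); bot.line_to(K(th,140),120)
bot.move_ptp(w(-60,-230,220),Q(1.571)); print(bot.read_state()["t"])
for n in("top","scene"): cv2.imwrite(f"pics/{n}4.png",bot.camera(n)[:,:,::-1])
im=cv2.imread("pics/top4.png")[145:245,195:295]; im2=cv2.imread("pics/scene4.png")[130:230,245:345]
cv2.imwrite("pics/c4.png",np.hstack([cv2.resize(im,(400,400),interpolation=cv2.INTER_CUBIC),cv2.resize(im2,(400,400),interpolation=cv2.INTER_CUBIC)]))
E
```

```text
width 17.70359708609197 [103.73242619 145.74065907]
0.46 [ 1.2 -0.3  2.8]
0.61 [ 0.1 -1.4  3.6]
0.76 [ 2.1 -1.5  3.8]
0.9 [ 2.1 -3.   3.4]
1.05 [ 3.8 -1.9  2.9]
1.2 [ 4.3 -2.   1.9]
1.35 [ 5.8 -0.9  2.2]
1.5 [5.4 0.3 1.9]
end 1.6049999999999993 [ 0.4 11.7 -0.7] [41.9 60.4] 18.885969411417307
50.225
```

View pics/c4.png

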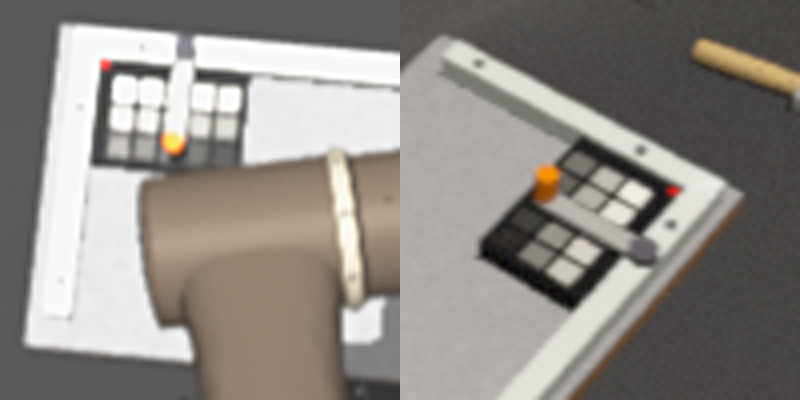

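```bash
python3 - <<'E'
import cv2,numpy as np
im=cv2.imread("pics/top4.png")[150:195,205:260]; im2=cv2.imread("pics/scene4.png")[155:210,262:320]
g=lambda a:cv2.resize((255*(a/255.)**1.8).astype('uint8'),(400,int(400*a.shape[0]/a.shape[1])),interpolation=cv2.INTER_CUBIC)
a,b=g(im),g(im2);h=min(len(a),len(b)); cv2.imwrite("pics/c5.png",np.hstack([a[:h],b[:h]]))
E
```

```text
(no output)
```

View pics/c5.png

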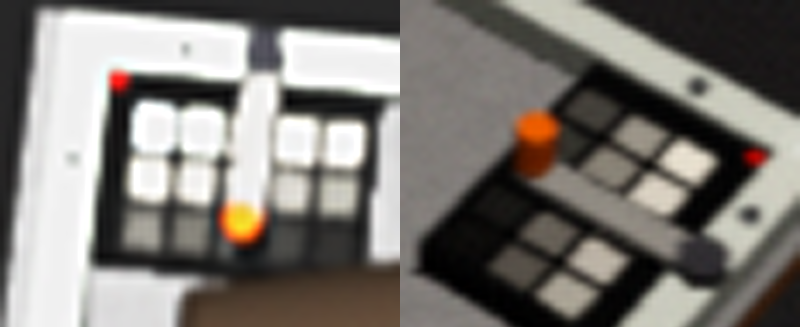

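```bash
python3 -c "
from plant import bot
print(bot.close_job(), bot.read_state()['t'])"
```

```text
the job is handed in; nothing more can be done
the job is handed in; nothing more can be done
```

The job is handed in at about 50 s of the 72 s allowed, with no verdict shown: the level is in the empty half of the tray, the target looks flush against both rails in both cameras with its red dot in the fence corner, and the hold-down arm is at its end stop over it.

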